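Load the curing chamber and press its start bar evenly

ROBOT

A 6-joint arm with a two-finger parallel gripper is mounted at the origin on a cart in front of the work surface, level with it; the furniture and walls round the work are solid. World frame = base frame: x ahead of the robot, y to its left, z up, the work surface at z = 0. Lengths are in mm, angles in rad, forces in N, time in s.
With the tool pointing down it reaches from about 350 to 875 mm from the base axis. Payload 4.2 kg.
Tool frame: the origin (TCP) lies midway between the tips of the shut fingers; the grasp point (between the pads) lies 19 mm behind it; z points along the fingers, y is the line along which they close (so a half turn about z gives the same grasp; the last joint's range is limited). The gripper opens to 85 mm and grips with 20 to 120 N. Pads are 22 mm wide; open, the fingers measure 114 mm over their backs; the gripper's body (76 mm by 85 mm) begins 54 mm behind the grasp point. The pads swing forward as they close: fully open they stand 13 mm farther back than shut.
Start: joints at [-0.992, 0.385, 0.008, 0, -1.194, -0.259], TCP at [196.501, -593.285, 231.312] pointing down, gripper open.
Joint ranges: [-3.14, 3.14], [-1.21, 2.06], [-1.07, 1.41], [-3.16, 2.05], [-2.99, -0.16], [-3.1, 3.1]. Speed limits (rad/s): [2.79, 2.79, 3.14, 3.14, 3.14, 3.14].

INTERFACE

Orientations are given as [roll, pitch, yaw] about the fixed x, y, z axes, in that order (R = Rz(yaw) Ry(pitch) Rx(roll)).
In Python, from cell import manip, camera, get_calibration, workorder gives the robot as it stands.
- The arm moves only by the tool servo_tool, never from a script. Its argument "moves" is a list of rows, each a list of 7 numbers: the shift along the tool's x, y, z in cm, then the turn, a rotation vector about the tool's x, y, z in degrees, then the finger opening in cm, from 0 to 8.54. In form: [[dx, dy, dz, ax, ay, az, claw], ...]. A call has 1 to 10 rows; each row shifts and turns the commanded pose from where the row before left it, along the tool's axes as they then stand; what a row does not reach is not made up. A row lasts 1/8 s, in which the tool goes at most 62.5 mm and 10.7 degrees, less where a joint would pass 70% of its speed; a pose out of reach is approached as far as the arm can. A call is refused whole if a number of a shift passes 6.25 or a number of a turn 10.7, either way. A call with a gripper value outside its range is refused whole. The fingers move at their own pace and stop on an object; "grip_force" is the grip in N (left out, the last holds). Time passes only in rows, so rows that do not move let the fingers close. It gives the time, the measured TCP pose, the force, the opening and the grip force at its end, in the units of the state.
- manip.state(): the state, without advancing time (a new reading comes with each control period).
- camera(name): name is "scene" or "side" or "wrist"; returns the picture (400x640x3 uint8, red, green, blue); there is no depth.
- get_calibration(name): a dict with "vertical_fov" (degrees; the focal length in pixels is half the picture's height over the tangent of half this angle, whatever the lens; pixels are square), "cx", "cy" (the principal point, pixels), "xyz" and "orientation" of the camera in the world; the wrist camera has in their place "hand_eye" (4x4, takes a point from camera to tool coordinates, whose origin is the TCP and whose axes are the flange's). Camera axes: x right, y down, z forward; pixel columns grow to the right and rows downward; lengths in mm; the calibration is good to about 2 mm. The wrist camera is an equidistant fisheye: a pixel r from the principal point sees the ray r / f radians off the axis. A picture is of the moment at which its call begins: read the wrist's pose just before it. get_calibration takes no time and is no camera call.
- workorder.close_job(): hands the job in; it is judged then, once.
The state is a dict: "time_s": time; "q": joint angles; "joint_vel": joint speeds; "joint_torque": joint torques, N m; "tool_pos": TCP position; "tcp_rot": TCP orientation; "ft_force": force on the tool from outside, world axes, zero at the start; "torque": the same for the moment, N m; "grip_width": finger opening in mm; "gripper_force": force on a finger pad.
Only numpy, scipy, OpenCV 4.12 (cv2) and the standard library are available. Lean on these libraries where they do the work, as an engineer would, in place of code of your own. Each camera call takes 0.05 s, during which the arm holds its last target. There are 200 camera calls.

TASK

Stand the shortest of the three sample vials upright on the floor of the open curing chamber and let go of it, then swing the chamber's lid fully shut. Then press the long start bar under the brow near its centre, so that both ends go in evenly, fully home; hold it in for about a second and let it spring back. Do not press the bar while the lid is open, and leave the other vials, the petri dish and the beaker where they stand.

Things in the scene. Friction and masses are not known exactly. Their poses are not given: they have to be found in the camera images.
- chamber: Curing chamber, white painted, fixed: an open-topped box in front, a console with a roof-like brow behind, 210 mm wide. Origin on the worktop straight below the lid hinge line, mid-width. Its x points to the back (its front looks along -x), y to its left seen from the robot, z up. All 'chamber' coordinates in mm here are in this frame; it is turned by yaw only.
- brow_edge (a point): Middle of the brow's lower front edge, at chamber (77, 0, 230). The brow roofs the bar: x 77 to 135, z 230 to 250, full width, carried by a back column x 105 to 135, 250 high. Below, a plinth x 5 to 135, 58 high, and under the bar a panel rising to the back at 40 degrees, with low end plates at y +-103 up to z 122.
- chamber_floor (a point): Centre of the box's inner floor, at chamber (-68, 0, 6). Box outside: x -133 to -3, y -100 to 100, rim 65 mm above the worktop; walls and floor 6 mm thick; empty inside, plain flat floor.
- lid (a joint): Lid angle, rad: 0 lies shut flat on the rim, 1.6 is the open stop (just past upright). Hinge line along chamber y at chamber x 0, z 65 mm. Starts open at 1.45 to 1.6. A stiff hinge (0.2 N m): it stays where it is left and has no spring.
- lid_edge (a point): Middle of the lid's free edge, 142 mm from the hinge line. Aluminium plate 8 mm thick (shut, it fills z 65 to 73 mm), 204 mm wide, reaching 134 mm from the hinge, with a tab 70 mm wide to 142 mm. Open, it stands up between the box and the bar; it is shut by pulling its outer (back) face near the free edge toward the front, then pushing down.
- start_bar (a joint): Press of the start bar, rad: 0 out at rest, 0.2 fully in, at its stop (10 mm of travel at the bar's centre line). It pivots on arms 50 mm long about a line along the chamber's y at chamber x 37, z 93 mm, and springs back: about 2 N at the centre to start it, 10 N at the stop.
- bar_rock (a joint): Rocking of the bar on its arms, rad: 0 when both ends are level; pressed off centre, the end nearer the press goes in farther (5 N m/rad; positive when the chamber +y end comes out and the -y end goes in). One end is 1.8 mm ahead of the other for each 0.01 rad; stops at 0.08 either way.
- bar_center (a point): Centre of the start bar's pressing face, at rest at chamber (75, 0, 125). Plain steel bar 180 mm long along chamber y, 26 wide, 12 thick. Its face is tipped 40 degrees from level and looks up and to the chamber's front: press along chamber (0.64, 0, -0.77). The brow is 105 mm above it, so the tool must come from the front, leaning 25 to 45 degrees from vertical.
- vial_d_mid (a point): The vial to load: the shortest, a screw-cap vial 27 mm in diameter and 40 mm tall (cap 23 mm in diameter, from 34 mm up), light cap, about 25 g, standing on the worktop. Point on its axis, half-way up (20 mm above its foot).
- vial_a_mid (a point): Tall vial, 30 mm in diameter and 50 mm tall, dark cap; leave alone. Point on its axis half-way up.
- vial_b_mid (a point): Another tall vial, the same as the first; leave alone. Point on its axis half-way up.
- petri_mid (a point): Petri dish with lid, 65 mm in diameter, 15 mm tall; leave alone. Point on its axis half-way up.
- beaker_b_mid (a point): Small beaker, 59 mm across, 56 mm tall; leave alone. Point on its axis half-way up.
There are look-alikes about, which are no part of the job. Leave any brown or orange look-alike of the part that bears vial_d_mid alone.

How it is judged:
By the outcome, as a careful person would: the job done as asked, in the order asked, and still so for the second after the job is handed in, with the robot touching nothing.
It also fails if it takes over 61 s, if anything falls off the work surface, if the arm or the gripper's body presses on something with over 40 N, if the wrist force passes 120 N, or if a joint passes its speed limit or range.

## Working session

There is one attempt and no reset: what is moved stays moved. The work goes in short steps, Python scripts to look and compute and a tool call to move; the robot and the scene stay as the last step left them, time stands still between calls to the robot, and variables do not carry over. Pictures are saved under pics/ and viewed, at most 13 in all, crops included, and the job is handed in when it is done.

Besides the shell and the picture viewer there is one more tool, called after ">>>" by a JSON object that holds its "method" and its "body", one argument or row to a line. servo_tool: Moves the arm, as the interface text tells. Its arguments: {"type":"object","properties":{"moves":{"type":"array"},"grip_force":{"type":"number"}},"required":["moves"]}

```bash
mkdir -p pics; ls
python3 - <<'E'
from cell import manip,camera,get_calibration
import cv2
print(manip.state())
for n in ("scene","side","wrist"):
    print(n,get_calibration(n)); cv2.imwrite(f"pics/{n}0.png",camera(n)[:,:,::-1])
E
```

```text
pics
{'time_s': 0.0, 'q': array([-9.92412696e-01,  3.85572504e-01,  6.60531368e-03, -4.86965273e-04,
       -1.19395734e+00, -2.58591688e-01]), 'joint_vel': array([-0.00115549,  0.00041691, -0.00011469, -0.00061203,  0.00037394,
        0.00065538]), 'joint_torque': array([ 2.49334798e-04, -3.92287481e+01,  1.88395786e+01,  4.18618709e+00,
       -4.64492725e-03,  8.86842003e-06]), 'tool_pos': array([ 196.30985889, -592.75984029,  230.20569136]), 'tcp_rot': array([ 3.13941948e+00, -1.06860572e-04, -2.82198027e+00]), 'ft_force': array([-1.50996767,  0.11501565,  0.65326733]), 'torque': array([-0.04047629,  0.01894016, -0.01254225]), 'gripper_force': 0.0, 'grip_width': 85.5606424818112}
scene {'vertical_fov': 47.410997394927165, 'cx': 321.361881865862, 'cy': 206.34561962180135, 'xyz': array([ 531.16055176, -646.55955858, 1254.30932742]), 'orientation': array([-2.64403473,  0.01064681,  0.01451956])}
side {'vertical_fov': 49.32372049284503, 'cx': 325.5616628429854, 'cy': 195.35519783531248, 'xyz': array([-312.52573094, -558.57893   ,  725.86692475]), 'orientation': array([-2.11928796,  0.02136063, -1.03852428])}
wrist {'vertical_fov': 65.70646984690485, 'cx': 312.05792102813683, 'cy': 200.89464001483302, 'hand_eye': array([[-8.98524090e-04, -9.57998274e-01, -2.86772558e-01,
         7.39389065e+01],
       [ 9.99999270e-01, -1.09244383e-03,  5.16213495e-04,
        -3.20706775e-01],
       [-8.07814548e-04, -2.86771885e-01,  9.57998556e-01,
        -1.41690082e+02],
       [ 0.00000000e+00,  0.00000000e+00,  0.00000000e+00,
         1.00000000e+00]])}
```

View pics/scene0.png

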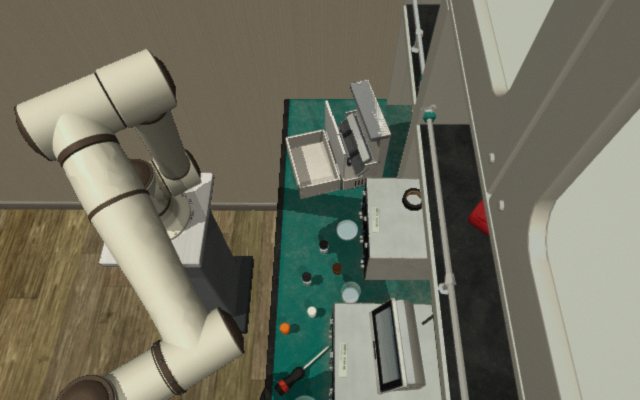

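View pics/side0.png

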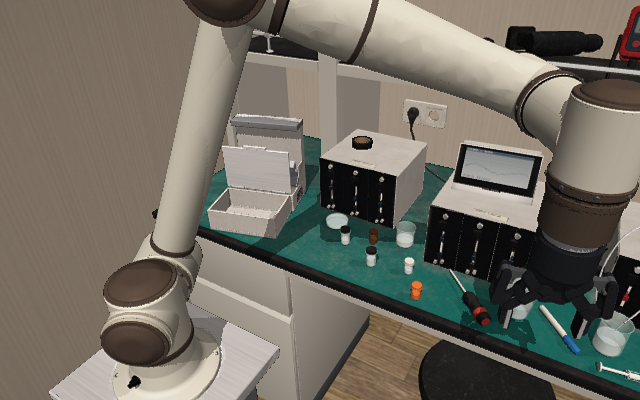

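The scene view shows the white-capped short vial at (312,312), dark-capped vials at (324,246) and (307,278), and the chamber around (335,145). In the side view the vial is at (409,266) and the chamber around (255,190).

```bash
cat > h.py <<'E'
import numpy as np, cv2
from scipy.spatial.transform import Rotation as R
from scipy.optimize import least_squares
from cell import manip,camera,get_calibration
C={n:get_calibration(n) for n in("scene","side","wrist")}
def f(n): return 200/np.tan(np.radians(C[n]["vertical_fov"]/2))
def pose(n,st=None):
    if n!="wrist": return R.from_euler("xyz",C[n]["orientation"]).as_matrix(),np.array(C[n]["xyz"])
    Rt=R.from_euler("xyz",st["tcp_rot"]).as_matrix();H=C[n]["hand_eye"]
    return Rt@H[:3,:3],Rt@H[:3,3]+st["tool_pos"]
def proj(n,P,st=None):
    Rm,t=pose(n,st);p=(np.atleast_2d(P)-t)@Rm
    if n=="wrist":
        r=np.hypot(p[:,0],p[:,1]);th=np.arctan2(r,p[:,2]);q=p[:,:2]/r[:,None]*th[:,None]
    else: q=p[:,:2]/p[:,2:]
    return q*f(n)+[C[n]["cx"],C[n]["cy"]]
def ray(n,uv,st=None):
    Rm,t=pose(n,st);d=(np.array(uv,float)-[C[n]["cx"],C[n]["cy"]])/f(n)
    if n=="wrist":
        th=np.hypot(*d);v=np.r_[d/th*np.sin(th),np.cos(th)]
    else: v=np.r_[d,1]
    return Rm@v/np.linalg.norm(v),t
def onz(n,uv,z,st=None):
    v,t=ray(n,uv,st);return t+v*(z-t[2])/v[2]
def tri(*obs):
    A=0;b=0;rs=[ray(*o) for o in obs]
    for v,t in rs: M=np.eye(3)-np.outer(v,v);A=A+M;b=b+M@t
    X=np.linalg.solve(A,b);return X,[float(np.linalg.norm((np.eye(3)-np.outer(v,v))@(X-t))) for v,t in rs]
E
python3 - <<'E'
from h import *
print(tri(("scene",(312,310)),("side",(409,261))), onz("scene",(312,310),40), onz("side",(409,261),40))
a=cv2.imread("pics/scene0.png")[70:210,275:400];b=cv2.imread("pics/side0.png")[105:245,195:315]
cv2.imwrite("pics/c1.png",np.hstack([cv2.resize(i,(400,int(400*140/i.shape[1])),interpolation=cv2.INTER_CUBIC)[:440] for i in(a,b)]))
E
```

```text
(array([ 487.83528786, -304.79423378,   35.13823623]), [0.14487080587793447, 0.14487080587793924]) [ 487.99660491 -306.00761741   40.        ] [ 482.1666145  -306.73295015   40.        ]
```

View pics/c1.png

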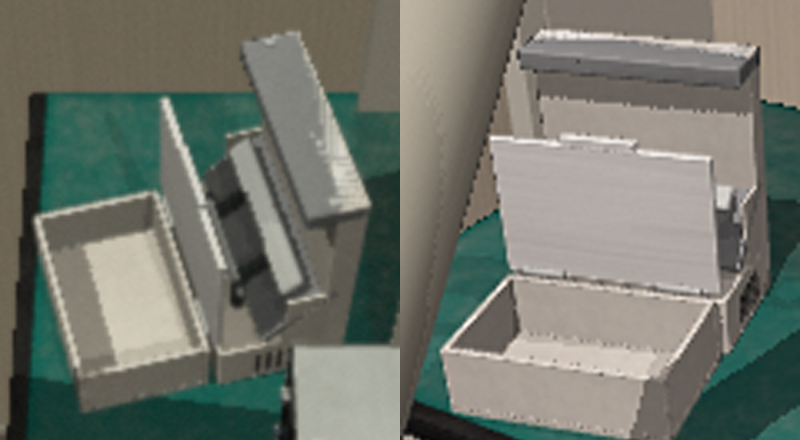

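The crops show the box rim corners, lid corners and brow corners clearly, so I fit the chamber pose to them.

```bash
cat > fit.py <<'E'
from h import *
S=lambda u,v:(275+u/3.2-.35,70+v/3.2-.35); D=lambda u,v:(195+(u-400)/3.333-.35,105+v/3.333-.35)
L=lambda a,y:(134*np.cos(a),y,0)
obs=[("scene",S(36,214),(-133,100,65)),("scene",S(157,192),(-3,100,65)),("scene",S(210,348),(-3,-100,65)),("scene",S(77,385),(-133,-100,65)),
("scene",S(242,40),(77,105,250)),("scene",S(297,32),(135,105,250)),("scene",S(370,205),(135,-105,250)),("scene",S(308,220),(77,-105,250)),
("side",D(443,350),(-133,100,65)),("side",D(655,378),(-133,-100,65)),("side",D(720,300),(-3,-100,65)),("side",D(511,275),(-3,100,65)),
("side",D(520,70),(77,105,230)),("side",D(745,85),(77,-105,230)),("side",D(758,47),(135,-105,250)),
("scene",S(162,98),"l"),("side",D(492,137),"l"),("side",D(712,157),"r")]
def W(p,P):
    c,s=np.cos(p[2]),np.sin(p[2]);return np.array([[c,-s,0],[s,c,0],[0,0,1]])@P+np.array([p[0],p[1],0])
def res(p):
    o=[]
    for n,uv,P in obs:
        if isinstance(P,str): P=(-134*np.cos(p[3]),102 if P=="l" else -102,65+134*np.sin(p[3]))
        o.append(proj(n,W(p,np.array(P,float)))[0]-uv)
    return np.ravel(o)
if __name__=="__main__":
    r=least_squares(res,[600,50,.3,1.5],loss="soft_l1");print(r.x);print(r.fun.reshape(-1,2).round(1).tolist()) 
    print((res(r.x).reshape(-1,2)).round(1).tolist())
    for P in((-68,0,6),(-133,0,65),(75,0,125),(77,0,230)): print(P,W(r.x,np.array(P,float)).round(1))
E
python3 fit.py
```

```text
[5.42480479e+02 1.92466500e+02 2.64406837e-01 7.87850357e+00]
[[-0.7, 0.4], [0.3, -0.9], [-0.0, 0.6], [0.3, -1.7], [-0.8, 0.4], [0.9, -0.9], [0.8, 0.2], [-0.1, -0.2], [-0.5, 0.1], [3.0, 1.3], [-0.5, 0.1], [-0.0, -0.3], [0.1, 0.3], [-0.8, 1.8], [1.2, -0.7], [0.3, -0.2], [-0.4, -0.1], [0.3, 0.8]]
[[-0.7, 0.4], [0.3, -0.9], [-0.0, 0.6], [0.3, -1.7], [-0.8, 0.4], [0.9, -0.9], [0.8, 0.2], [-0.1, -0.2], [-0.5, 0.1], [3.0, 1.3], [-0.5, 0.1], [-0.0, -0.3], [0.1, 0.3], [-0.8, 1.8], [1.2, -0.7], [0.3, -0.2], [-0.4, -0.1], [0.3, 0.8]]
(-68, 0, 6) [476.8 174.7   6. ]
(-133, 0, 65) [414.1 157.7  65. ]
(75, 0, 125) [614.9 212.1 125. ]
(77, 0, 230) [616.8 212.6 230. ]
```

Run:
```python
from h import *
for n,a,b in(("dark1",(324,244),(346,229)),("dark2",(307,276),(371,250)),("white",(312,310),(409,261)),("brown",(337,268),(373,233)),("orange",(285,326),(417,285)),("beaker",(350,292),(405,228)),("instr1 front top near",(364,277),(392,185)),):
    print(n,tri(("scene",a),("side",b))[0].round())
print("instr2 top",tri(("scene",(333,304)),("side",(432,207))))
```

```text
dark1 [ 518. -115.   45.]
dark2 [ 472. -211.   44.]
white [ 488. -305.   35.]
brown [ 556. -179.   29.]
orange [ 417. -350.   36.]
beaker [ 591. -255.   50.]
instr1 front top near [ 619. -223.  146.]
instr2 top (array([ 543.34030422, -327.82615747,  167.39564418]), [1.3977986093858643, 1.3977986093858008])
```

>>> {"method": "servo_tool", "body": {
  "moves": [
    [-4, 2, 0, 0, 0, 0, 8.5],
    [-5, 2.5, 0, 0, 0, 0, 8.5],
    [-5, 2.5, 0, 0, 0, 0, 8.5],
    [-5, 2.5, 0, 0, 0, 0, 8.5],
    [-5, 2.5, 0, 0, 0, 0, 8.5],
    [-5, 2.5, 1, 0, 0, 0, 8.5],
    [-4, 2, 1, 0, 0, 0, 8.5],
    [-3, 1.6, 1, 0, 0, 0, 8.5],
    [0, 0, 0, 0, 0, 0, 8.5]
  ]
}}

```text
time_s: 1.27
tool_pos: [482.1, -306.4, 200.0]
tcp_rot: [3.14, -0.002, -2.819]
ft_force: [-0.3, 0.1, -0.1]
grip_width: 84.8
gripper_force: 0.0
```

Run:
```python
from h import *
import pickle
st=manip.state();im=camera("wrist")[:,:,::-1];cv2.imwrite("pics/w1.png",im);pickle.dump(st,open("w1.pkl","wb"))
print(st["tool_pos"],proj("wrist",[[488,-305,35],[488,-305,0]],st))
```

```text
[ 482.09930296 -306.42316682  199.98290388] [[311.3993171  190.12316184]
 [311.38334173 182.35509429]]
```

View pics/w1.png

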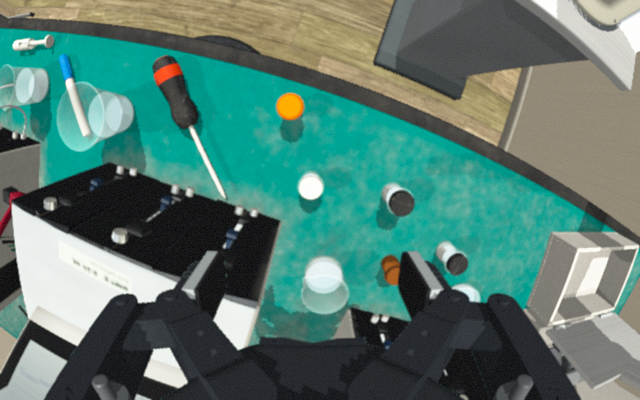

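The wrist view shows the white cap at (311,186), and instrument 2's nearest top corner at (278,220).

Run:
```python
from h import *
import pickle
st=pickle.load(open("w1.pkl","rb"))
im=cv2.imread("pics/w1.png");m=(im.min(2)>150).astype(np.uint8);m[:165]=0;m[205:]=0;m[:,:290]=0;m[:,335:]=0
M=cv2.moments(m,True);c=(M["m10"]/M["m00"],M["m01"]/M["m00"]);print(c,M["m00"])
print(tri(("wrist",c,st),("scene",(312,310)),("side",(409,261))),onz("wrist",c,40,st))
for z in(140,150,167):print(onz("wrist",(278,220),z,st).round())
print(tri(("wrist",(278,220),st),("scene",(333,304))))
```

```text
(310.34104046242777, 186.08092485549133) 519.0
(array([ 486.08798034, -305.94694625,   36.13642998]), [2.4842422120617917, 2.034034494178047, 0.6317067746268077]) [ 483.12701876 -307.74592812   40.        ]
[ 490. -329.  140.]
[ 486. -329.  150.]
[ 479. -329.  167.]
(array([ 532.39932878, -312.96470812,   64.76351995]), [20.072054562413495, 20.07205456241353])
```

>>> {"method": "servo_tool", "body": {
  "moves": [
    [-0.1, -0.1, 3, 0, 0, 0, 6],
    [0, 0, 4, 0, 0, 0, 6],
    [0, 0, 4, 0, 0, 0, 6],
    [0, 0, 4, 0, 0, 0, 6],
    [0, 0, 3, 0, 0, 0, 6],
    [0, 0, 1.5, 0, 0, 0, 6],
    [0, 0, 0, 0, 0, 0, 6],
    [0, 0, 0, 0, 0, 0, 6]
  ]
}}

```text
time_s: 2.33
tool_pos: [483.5, -309.6, 7.7]
tcp_rot: [-3.14, 0.002, -2.822]
ft_force: [0.2, 0.1, 0.1]
grip_width: 60.0
gripper_force: 0.0
```

Run:
```python
from h import *
st=manip.state();print(st);im=camera("wrist")[:,:,::-1];cv2.imwrite("pics/w2.png",im)
```

```text
{'time_s': 2.325, 'q': array([-2.87260412e-01,  5.51661253e-01, -3.71431716e-01,  4.82817681e-04,
       -6.45041325e-01, -9.64151463e-01]), 'joint_vel': array([ 0.00360248, -0.00801349,  0.00080227, -0.00282782,  0.0040618 ,
       -0.00013631]), 'joint_torque': array([-9.31239431e-02, -3.99470401e+01,  1.19747517e+01,  2.66632430e+00,
       -1.21195641e-02,  5.90485215e-04]), 'tool_pos': array([ 483.52050259, -309.56515471,    7.67402685]), 'tcp_rot': array([-3.13983569e+00,  2.02090614e-03, -2.82182101e+00]), 'ft_force': array([0.18033819, 0.14821708, 0.07475061]), 'torque': array([ 0.06177512, -0.03315755,  0.04114559]), 'gripper_force': 0.0, 'grip_width': 59.97930148473948}
```

View pics/w2.png

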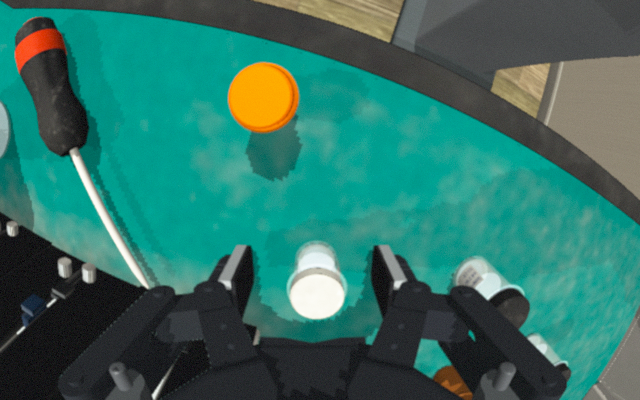

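The vial stands between the pads, cap centre at (317,292).

Run:
```python
from h import *
st=manip.state();Rt=R.from_euler("xyz",st["tcp_rot"]).as_matrix()
for z,uv in((40,(317,292)),):
    p=onz("wrist",uv,z,st);print(p,(p-st["tool_pos"])@Rt)
```

```text
[ 481.64390973 -308.18210459   40.        ] [  1.40428206   1.77175816 -32.19001099]
```

>>> {"method": "servo_tool", "body": {
  "grip_force": 30,
  "moves": [
    [0.1, 0.2, 0.2, 0, 0, 0, 6],
    [0, 0, 0, 0, 0, 0, 4],
    [0, 0, 0, 0, 0, 0, 2.2],
    [0, 0, 0, 0, 0, 0, 2.2],
    [0, 0, 0, 0, 0, 0, 2.2],
    [0, 0, 0, 0, 0, 0, 2.2],
    [0, 0, 0, 0, 0, 0, 2.2]
  ]
}}

```text
time_s: 3.25
tool_pos: [481.3, -307.4, 4.6]
tcp_rot: [-3.141, 0.0, -2.822]
ft_force: [-1.0, 0.7, 3.6]
grip_width: 24.9
gripper_force: 29.4
```

>>> {"method": "servo_tool", "body": {
  "moves": [
    [0, 0, -2, 0, 0, 0, 2.2],
    [0, 0, -4, 0, 0, 1.6, 2.2],
    [0, 0, -4, 0, 0, 1.6, 2.2],
    [0, 0, -4, 0, 0, 0, 2.2],
    [-0.8, 3, -1, 0, 0, 0, 2.2],
    [-1, 4, 0, 0, 0, 0, 2.2],
    [-1.2, 5, 0, 0, 0, 0, 2.2],
    [-1.2, 5, 0, 0, 0, 0, 2.2],
    [-1.2, 5, 0, 0, 0, 0, 2.2],
    [-1.2, 5, 0, 0, 0, 0, 2.2]
  ]
}}

```text
time_s: 4.5
tool_pos: [473.8, -27.9, 153.9]
tcp_rot: [3.141, -0.0, -2.878]
ft_force: [0.8, -0.1, 0.1]
grip_width: 24.9
gripper_force: 29.6
```

>>> {"method": "servo_tool", "body": {
  "moves": [
    [-1.2, 5, 0, 0, 0, 0, 2.2],
    [-1.2, 5, 0, 0, 0, 0, 2.2],
    [-1.0, 4.6, 0, 0, 0, 0, 2.2],
    [-0.7, 3, 0, 0, 0, 0, 2.2],
    [-0.5, 2, 0, 0, 0, 0, 2.2],
    [0, 0, 0, 0, 0, 0, 2.2],
    [0, 0, 0, 0, 0, 0, 2.2]
  ]
}}

```text
time_s: 5.38
tool_pos: [467.3, 170.9, 154.0]
tcp_rot: [-3.141, -0.001, -2.879]
ft_force: [-0.5, 1.1, -0.9]
grip_width: 24.7
gripper_force: 29.6
```

Run:
```python
from h import *
import pickle
from fit import W
st=manip.state();im=np.ascontiguousarray(camera("wrist")[:,:,::-1]);cv2.imwrite("pics/w3.png",im);pickle.dump(st,open("w3.pkl","wb"))
p=[542.5,192.5,.2644]
print(st["tool_pos"],st["tcp_rot"])
for P in((-133,100,65),(-133,-100,65),(-3,100,65),(-3,-100,65),(-127,94,65),(-127,-94,65)):print(P,proj("wrist",W(p,np.array(P,float)),st).round())
```

```text
[467.32309035 170.92122729 153.98553076] [-3.14130336e+00 -1.00393577e-03 -2.87850990e+00]
(-133, 100, 65) [[441. 140.]]
(-133, -100, 65) [[186. 140.]]
(-3, 100, 65) [[423. 285.]]
(-3, -100, 65) [[204. 285.]]
(-127, 94, 65) [[433. 147.]]
(-127, -94, 65) [[194. 148.]]
```

View pics/w3.png

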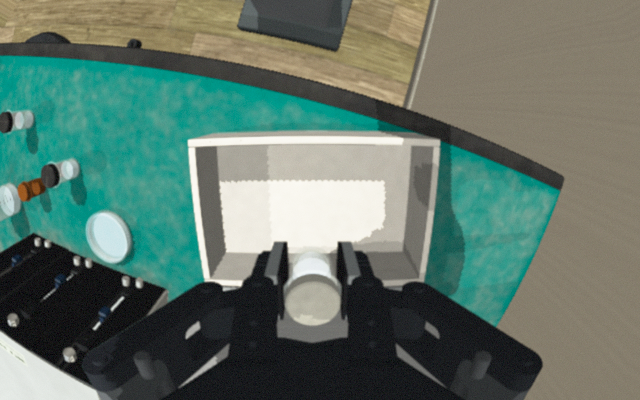

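The box rim corners at (439,140), (189,142) and (205,283) match the fit within 2 px, and the vial is held upright.

>>> {"method": "servo_tool", "body": {
  "moves": [
    [-0.3, 0, 3, 0, 0, 0, 2.2],
    [0, 0, 4, 0, 0, 0, 2.2],
    [0, 0, 3, 0, 0, 0, 2.2],
    [0, 0, 2.5, 0, 0, 0, 2.2],
    [0, 0, 1.2, 0, 0, 0, 2.2],
    [0, 0, 0.3, 0, 0, 0, 2.2],
    [0, 0, 0, 0, 0, 0, 2.2],
    [0, 0, 0, 0, 0, 0, 2.2]
  ]
}}

```text
time_s: 6.42
tool_pos: [471.0, 172.9, 15.2]
tcp_rot: [3.141, 0.002, -2.878]
ft_force: [-0.8, -0.4, -0.6]
grip_width: 25.0
gripper_force: 29.6
```

>>> {"method": "servo_tool", "body": {
  "moves": [
    [0, 0, 0.2, 0, 0, 0, 2.2],
    [0, 0, 0.1, 0, 0, 0, 2.2],
    [0, 0, 0.1, 0, 0, 0, 2.2],
    [0, 0, 0, 0, 0, 0, 2.2]
  ]
}}

```text
time_s: 6.92
tool_pos: [470.7, 172.6, 10.6]
tcp_rot: [3.142, 0.0, -2.877]
ft_force: [-1.0, -1.4, 3.3]
grip_width: 24.8
gripper_force: 29.8
```

>>> {"method": "servo_tool", "body": {
  "moves": [
    [0, 0, 0, 0, 0, 0, 2.8],
    [0, 0, 0, 0, 0, 0, 3.5],
    [0, 0, 0, 0, 0, 0, 4.5],
    [0, 0, 0, 0, 0, 0, 5],
    [0, 0, 0, 0, 0, 0, 5],
    [0, 0, -2, 0, 0, 0, 5],
    [0, 0, -3, 0, 0, 0, 5],
    [0, 0, -5, 0, 0, 0, 5],
    [0, 0, -5, 0, 0, 0, 5],
    [0, 0, 0, 0, 0, 0, 5]
  ]
}}

```text
time_s: 8.18
tool_pos: [472.7, 174.0, 164.6]
tcp_rot: [3.138, 0.01, -2.877]
ft_force: [-0.8, -0.5, -0.4]
grip_width: 49.7
gripper_force: 0.0
```

Run:
```python
from h import *
from fit import W
st=manip.state();im=np.ascontiguousarray(camera("wrist")[:,:,::-1]);cv2.imwrite("pics/w4.png",im)
p=[542.5,192.5,.2644]
print(st["tool_pos"],st["ft_force"],proj("wrist",W(p,np.array([-74,0,46.])),st),proj("wrist",W(p,np.array([-74,0,6.])),st))
```

```text
[472.73437188 174.00882175 164.63981054] [-0.76560077 -0.46861004 -0.43892738] [[311.44296585 193.26412287]] [[311.35652313 182.33102358]]
```

View pics/w4.png

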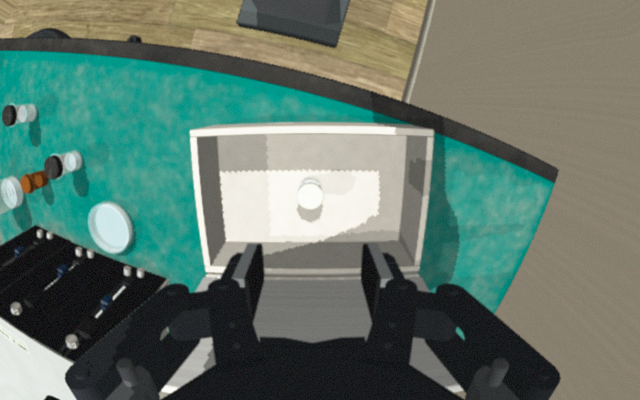

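The vial stands upright on the box floor at (309,195) and the fingers are clear. Next: up, over the lid, and down behind it.

>>> {"method": "servo_tool", "body": {
  "moves": [
    [0, 0, -3, 0, 0, 0, 2],
    [0, 0, -4, 0, 0, 0, 0],
    [0, 0, -2.5, 0, 0, 0, 0],
    [-2, 0, 0, 0, 0, 0, 0],
    [-3, 0, 0, 0, 0, 0, 0],
    [-3, 0, 0, 0, 0, 0, 0],
    [-2, 0, 0, 0, 0, 0, 0],
    [-1, 0, 0, 0, 0, 0, 0],
    [0, 0, 0, 0, 0, 0, 0],
    [0, 0, 0, 0, 0, 0, 0]
  ]
}}

```text
time_s: 9.48
tool_pos: [575.9, 201.0, 255.0]
tcp_rot: [-3.141, -0.001, -2.878]
ft_force: [-1.2, 0.5, 0.8]
grip_width: -0.0
gripper_force: 0.0
```

```bash
cat >> h.py <<'E'
def ch(st):
    d=st["tool_pos"][:2]-[542.5,192.5];c,s=np.cos(.2644),np.sin(.2644);return np.r_[c*d[0]+s*d[1],-s*d[0]+c*d[1],st["tool_pos"][2]].round(1)
E
python3 - <<'E'
from h import *
from fit import W
st=manip.state();im=np.ascontiguousarray(camera("side")[:,:,::-1]);print(ch(st),st["q"],st["grip_width"],st["tcp_rot"])
s=camera("scene")[:,:,::-1][50:250,250:450]
cv2.imwrite("pics/s5.png",np.hstack([cv2.resize(im[60:260,180:380],(400,400)),cv2.resize(s,(400,400))]))
E
```

```text
[ 34.5  -0.5 255. ] [ 6.00719687e-01  3.44858580e-01  7.70423233e-03 -2.45147900e-04
 -1.23468799e+00 -1.90740599e+00] -0.007213575024155921 [-3.14146553e+00 -1.06373223e-03 -2.87756367e+00]
```

View pics/s5.png

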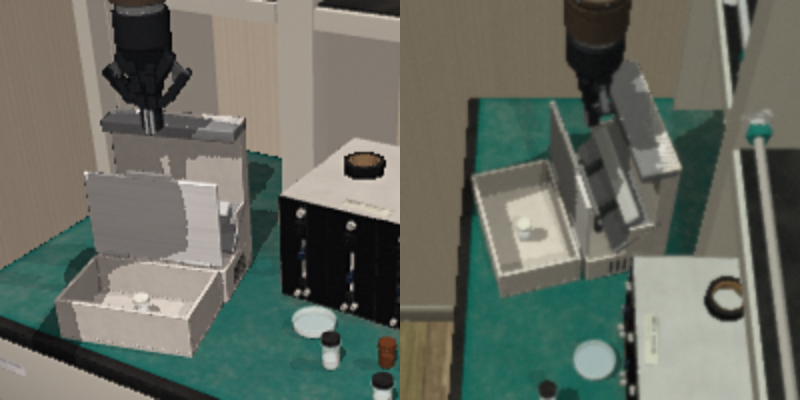

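>>> {"method": "servo_tool", "body": {
  "moves": [
    [-0.3, 0, 2, 0, 0, 0, 0],
    [0, 0, 3, 0, 0, 0, 0],
    [0, 0, 1.5, 0, 0, 0, 0],
    [0, 0, 0, 0, 0, 0, 0],
    [0.9, 0, 0, 0, 0, 0, 0],
    [1, 0, 0, 0, 0, 0, 0],
    [1.1, 0, 0.1, 0, 0, 0, 0],
    [1.1, 0, 0.1, 0, 0, 0, 0]
  ]
}}

```text
time_s: 10.58
tool_pos: [539.9, 191.4, 189.4]
tcp_rot: [3.141, 0.003, -2.877]
ft_force: [1.5, 0.6, 2.2]
grip_width: -0.0
gripper_force: 0.9
```

Run:
```python
from h import *
st=manip.state();print(ch(st),st["ft_force"])
```

```text
[ -2.8  -0.4 189.4] [1.50594185 0.56174426 2.19631371]
```

>>> {"method": "servo_tool", "body": {
  "moves": [
    [1.1, 0, 0.2, 0, 0, 0, 0],
    [1.1, 0, 0.3, 0, 0, 0, 0],
    [1.0, 0, 0.4, 0, 0, 0, 0],
    [1.0, 0, 0.4, 0, 0, 0, 0],
    [0.9, 0, 0.6, 0, 0, 0, 0],
    [0.9, 0, 0.6, 0, 0, 0, 0],
    [0.8, 0, 0.7, 0, 0, 0, 0],
    [0.8, 0, 0.7, 0, 0, 0, 0],
    [0.7, 0, 0.8, 0, 0, 0, 0],
    [0.7, 0, 0.9, 0, 0, 0, 0]
  ]
}}

```text
time_s: 11.82
tool_pos: [452.7, 167.7, 131.7]
tcp_rot: [3.142, 0.0, -2.878]
ft_force: [0.6, 0.8, 0.6]
grip_width: -0.3
gripper_force: 0.5
```

>>> {"method": "servo_tool", "body": {
  "moves": [
    [0.6, 0, 0.9, 0, 0, 0, 0],
    [0.5, 0, 1.0, 0, 0, 0, 0],
    [0.4, 0, 1.0, 0, 0, 0, 0],
    [0.3, 0, 1.0, 0, 0, 0, 0],
    [0.2, 0, 1.0, 0, 0, 0, 0],
    [0.2, 0, 1.0, 0, 0, 0, 0],
    [0, 0, 0, 0, 0, 0, 0]
  ]
}}

```text
time_s: 12.7
tool_pos: [431.8, 162.1, 73.1]
tcp_rot: [-3.141, -0.0, -2.877]
ft_force: [0.5, -0.0, 2.5]
grip_width: -0.1
gripper_force: 1.4
```

Run:
```python
from h import *
st=manip.state();print(ch(st),st["ft_force"])
```

```text
[-114.8   -0.4   73.1] [ 0.4861091  -0.02595268  2.49988936]
```

>>> {"method": "servo_tool", "body": {
  "moves": [
    [0, 0, 0.2, 0, 0, 0, 0],
    [0, 0, 0.2, 0, 0, 0, 0],
    [0, 0, 0, 0, 0, 0, 0],
    [0, 0, 0, 0, 0, 0, 0]
  ]
}}

```text
time_s: 13.2
tool_pos: [431.9, 162.1, 72.7]
tcp_rot: [-3.141, 0.001, -2.876]
ft_force: [-11.2, -1.6, 30.7]
grip_width: -0.3
gripper_force: 15.7
```

The lid is against its stop. I now retract, lean the tool 40° and line up on the bar.

>>> {"method": "servo_tool", "body": {
  "moves": [
    [0, 0, -2, 0, 0, 0, 0],
    [0, 0, -4, 0, 0, 0, 0],
    [0, 0, -4, 0, 0, 0, 0],
    [0, 0, -2, 0, -8, 0, 0],
    [0, 0, 0, 0, -8, 0, 0],
    [0, 0, 0, 0, -8, 0, 0],
    [0, 0, 0, 0, -8, 0, 0],
    [0, 0, 0, 0, -8, 0, 0],
    [0, 0, 0, 0, 0, 0, 0]
  ]
}}

```text
time_s: 14.32
tool_pos: [457.7, 144.8, 217.1]
tcp_rot: [-3.11, 0.56, -2.889]
ft_force: [0.3, -1.2, -0.1]
grip_width: 0.0
gripper_force: 0.0
```

```bash
cat > tgt.py <<'E'
from h import *
from fit import W
def rel(P):
    st=manip.state();Rt=R.from_euler("xyz",st["tcp_rot"]).as_matrix()
    d=(W([542.5,192.5,.2644],np.array(P,float))-st["tool_pos"])@Rt
    Rc=R.from_euler("z",.2644).as_matrix();print(ch(st),"tool z in ch",(Rc.T@Rt[:,2]).round(3),"tool y",(Rc.T@Rt[:,1]).round(3),"d",d.round(1),"F",st["ft_force"].round(1),st["q"].round(2))
E
python3 -c "
from tgt import *
rel((36.6,0,171))"
```

```text
[-94.3 -23.9 217.1] tool z in ch [ 0.53  -0.038 -0.847] tool y [ 0.029  0.999 -0.027] d [-86.2  28.8 107.5] F [ 0.3 -1.2 -0.1] [ 0.6  -0.09 -1.02  1.07 -0.24 -2.93]
```

>>> {"method": "servo_tool", "body": {
  "moves": [
    [0, 0, 0, 0, 8, 0, 0],
    [0, 0, 0, 0, 8, 0, 0],
    [-1.5, 0.5, 1, 0, 0, 0, 0],
    [-2.5, 0.5, 1, 0, 0, 0, 0],
    [-2.5, 0.5, 1, 0, 0, 0, 0],
    [-2.5, 0.5, 1, 0, 0, 0, 0],
    [0, 0, 0, 0, 0, 0, 0]
  ]
}}

```text
time_s: 15.2
tool_pos: [570.1, 174.8, 227.3]
tcp_rot: [-3.083, 0.431, -2.909]
ft_force: [-0.9, 0.4, 0.7]
grip_width: -0.2
gripper_force: 0.0
```

```bash
python3 -c "
from tgt import *
rel((36.6,0,171))"
```

```text
[ 22.  -24.3 227.3] tool z in ch [ 0.415 -0.071 -0.907] tool y [ 0.056  0.997 -0.053] d [10.9 28.  55.4] F [-0.9  0.4  0.7] [ 0.66  0.15 -0.56  0.46 -0.53 -2.37]
```

```bash
cat >> tgt.py <<'E'
def rot(lean):
    st=manip.state();Rt=R.from_euler("xyz",st["tcp_rot"])
    a=np.radians(lean);z=np.array([np.sin(a),0,-np.cos(a)]);y=np.array([0,1.,0]);x=np.cross(y,z)
    T=R.from_euler("z",.2644)*R.from_matrix(np.c_[x,y,z]);print("rv",np.degrees((Rt.inv()*T).as_rotvec()).round(1))
E
python3 -c "
from tgt import *
rot(36)"
```

```text
rv [ -4.2 -11.4  -1.2]
```

>>> {"method": "servo_tool", "body": {
  "moves": [
    [0, 1.4, 1, -2.1, -5.7, -0.6, 0],
    [0, 1.4, 2, -2.1, -5.7, -0.6, 0],
    [0, 0, 0, 0, 0, 0, 0],
    [0, 0, 0, 0, 0, 0, 0]
  ]
}}

```text
time_s: 15.7
tool_pos: [584.3, 190.3, 227.5]
tcp_rot: [-3.105, 0.58, -2.89]
ft_force: [-0.1, 0.5, 0.3]
grip_width: 0.2
gripper_force: 0.0
```

```bash
python3 -c "
from tgt import *
rel((43,0,163));rot(38)"
```

```text
[ 39.8 -13.  227.5] tool z in ch [ 0.547 -0.044 -0.836] tool y [ 0.033  0.999 -0.031] d [32.8 15.1 55.1] F [-0.1  0.5  0.3] [ 0.55  0.13 -0.76  1.01 -0.24 -2.82]
rv [-2.5 -4.8 -0.5]
```

```bash
cat > kin.py <<'E'
from tgt import *
D=[([-.99241,.38557,.0066,-.0005,-1.19396,-.25859],[196.31,-592.76,230.2],[3.13942,-.0001,-2.82198]),
([-.28726,.55166,-.37143,.0005,-.64504,-.96415],[483.52,-309.57,7.67],[-3.13984,.002,-2.82182]),
([.60072,.34486,.0077,-.0002,-1.23469,-1.90741],[575.9,201,255],[-3.14147,-.001,-2.87756]),
([.6,-.09,-1.02,1.07,-.24,-2.93],[457.7,144.8,217.1],[-3.11,.56,-2.889]),
([.66,.15,-.56,.46,-.53,-2.37],[570.1,174.8,227.3],[-3.083,.431,-2.909]),
([.55,.13,-.76,1.01,-.24,-2.82],[584.3,190.3,227.5],[-3.105,.58,-2.89])]
RX=lambda v:R.from_rotvec(v)
def fk(k,q):
    a1,h,l2,a3,l3,d,L=k
    A=R.from_euler("z",q[0]); pit=q[1]-q[2]
    F=A*R.from_euler("y",pit)            # forearm x along forearm
    w=A.apply([a1+l2*np.sin(q[1]),d,h+l2*np.cos(q[1])])+F.apply([l3,0,a3])
    Rw=F*R.from_euler("x",q[3]*SG[0])*R.from_euler("y",-q[4])
    z=Rw.apply([1,0,0]); return w+L*z,z
SG=[1]
def res(k): 
    o=[]
    for q,t,e in D:
        p,z=fk(k,q);zz=R.from_euler("xyz",e).as_matrix()[:,2];o+=[(p-t),(z-zz)*200]
    return np.ravel(o)
if __name__=="__main__":
    for s in(1,-1):
        SG[0]=s;r=least_squares(res,[0,300,400,0,400,150,200],loss="soft_l1",f_scale=5);print(s,r.x.round(1),r.cost,res(r.x).reshape(-1,6).round(0).tolist())
E
python3 kin.py
```

```text
1 [ 291.6  303.   319.1  -46.9  222.1 -167.3  234.4] 3293.2162430409776 [[-8.0, -1.0, 8.0, -0.0, -0.0, 0.0], [2.0, -8.0, 127.0, 0.0, 0.0, 0.0], [8.0, -4.0, -4.0, 0.0, -0.0, 0.0], [-1.0, 24.0, -1.0, -47.0, 69.0, -0.0], [-56.0, 79.0, -2.0, -55.0, 72.0, 0.0], [-47.0, -2.0, -6.0, -41.0, 68.0, 0.0]]
-1 [ 259.2  296.4  365.6  -48.6  238.8 -154.1  264.3] 1460.7834078173303 [[3.0, 6.0, 7.0, 0.0, 0.0, 0.0], [7.0, 4.0, 116.0, 0.0, -0.0, 0.0], [-1.0, 6.0, -4.0, -0.0, -0.0, 0.0], [40.0, -58.0, -1.0, -0.0, 0.0, -0.0], [2.0, -1.0, -1.0, 0.0, 1.0, 0.0], [-3.0, -77.0, -5.0, 1.0, -1.0, 0.0]]
```

```bash
python3 - <<'E'
import re
s=open("kin.py").read()
s=s.replace("a1,h,l2,a3,l3,d,L=k","a1,h,l2,a3,l3,d,L,d2,b2=k").replace("return w+L*z,z","return w+L*z+Rw.apply([0,d2,0]),z").replace("a1+l2*np.sin(q[1]),d,h+l2*np.cos(q[1])","a1+l2*np.sin(q[1])+b2*np.cos(q[1]),d,h+l2*np.cos(q[1])-b2*np.sin(q[1])").replace("[0,300,400,0,400,150,200]","[0,200,450,0,450,0,250,-150,0]").replace(',loss="soft_l1",f_scale=5','')
open("kin.py","w").write(s)
E
python3 kin.py
```

```text
1 [ -47.9  183.4  367.5   66.1  325.  -217.6  160.1   47.2  198.2] 15125.001715711933 [[-11.0, -3.0, 0.0, -0.0, -0.0, 0.0], [8.0, -13.0, 5.0, 0.0, 0.0, 0.0], [8.0, -7.0, 2.0, 0.0, -0.0, 0.0], [26.0, -10.0, 18.0, -47.0, 69.0, -0.0], [-39.0, 61.0, -1.0, -55.0, 72.0, 0.0], [-18.0, -31.0, -25.0, -41.0, 68.0, 0.0]]
-1 [ 1.000e-01  1.603e+02  5.649e+02  5.000e-01  4.230e+02  7.000e-01
  2.980e+02 -1.606e+02 -1.400e+00] 5.910837620970538 [[-0.0, -0.0, -0.0, 0.0, 0.0, 0.0], [-0.0, -0.0, -1.0, 0.0, -0.0, 0.0], [0.0, -0.0, -0.0, -0.0, -0.0, 0.0], [0.0, 1.0, -1.0, -0.0, 0.0, -0.0], [-1.0, 1.0, 0.0, 0.0, 1.0, 0.0], [0.0, -2.0, 2.0, 1.0, -1.0, 0.0]]
```

```bash
cat > ik.py <<'E'
import kin;from kin import *
kin.SG[0]=-1;K=least_squares(kin.res,[0,200,450,0,450,0,250,-150,0]).x
lo=np.array([-3.14,-1.21,-1.07,-3.16,-2.99]);hi=np.array([3.14,2.06,1.41,2.05,-.16])
def wr(q): return R.from_euler("z",q[0])*R.from_euler("y",q[1]-q[2])*R.from_euler("x",-q[3])*R.from_euler("y",-q[4])
def j6(q,Rt):  # angle about tool z of tool x rel. wrist frame
    M=wr(q).inv()*Rt; x=M.apply([1,0,0]);return np.arctan2(x[2],x[1])
if __name__=="__main__":
    for q,t,e in D:
        a=j6(q,R.from_euler("xyz",e));print("off",round(a,3),q[5],round(a-q[5],3),round(a+q[5],3))
    Rc=R.from_euler("z",.2644)
    rng=np.random.default_rng(0)
    for lean,az in((28,0),(33,0),(38,0),(33,10),(33,-10)):
        a=np.radians(lean);b=np.radians(az);z=Rc.apply([np.sin(a)*np.cos(b),np.sin(a)*np.sin(b),-np.cos(a)]);seen=[]
        y=Rc.apply([0,1,0]);x=np.cross(y,z);x/=np.linalg.norm(x);Rt=R.from_matrix(np.c_[x,np.cross(z,x),z])
        for back in (0,50):
            P=W([542.5,192.5,.2644],np.array([75,0,125.])-back*np.array([.64,0,-.77]))
            for i in range(40):
                f=lambda q:np.r_[kin.fk(K,q)[0]-P,(kin.fk(K,q)[1]-z)*300]
                r=least_squares(f,rng.uniform(np.maximum(lo,-1.6),np.minimum(hi,1.6)),bounds=(lo,hi))
                if r.cost<.1 and not any(np.allclose(r.x,s,atol=.02) for s in seen): seen.append(r.x);print(lean,az,back,r.x.round(2),"j6raw",round(j6(r.x,Rt),2))
E
python3 ik.py
```

```text
off -2.883 -0.25859 -2.624 -3.142
off -2.177 -0.96415 -1.213 -3.142
off -1.234 -1.90741 0.673 -3.142
off -0.214 -2.93 2.716 -3.144
off -0.771 -2.37 1.599 -3.141
off -0.321 -2.82 2.499 -3.141
28 0 50 [ 0.57  0.24 -0.75  0.88 -0.18] j6raw -0.42
```

```bash
sed -i 's/np.maximum(lo,-1.6),np.minimum(hi,1.6)/lo*[.4,1,1,1,.5],hi*[.4,.8,1,1,1]/; s/((28,0),(33,0),(38,0),(33,10),(33,-10))/((28,0),(36,0),(44,0),(36,15),(36,-15),(44,-15),(44,15))/' ik.py; sed -i 's/round(j6(r.x,Rt),2)/round(-np.pi-j6(r.x,Rt),2)/' ik.py; python3 ik.py | grep -v off
```

```text
28 0 50 [ 0.57  0.24 -0.75  0.88 -0.18] j6raw -2.72
```

```bash
cat > ik2.py <<'E'
import ik;from ik import *
Rc=R.from_euler("z",.2644);rng=np.random.default_rng(0);L=np.array([-3.2,-2,-2.5,-3.5,-3]);H=np.array([3.2,2.5,2.5,3.5,3])
out=[]
for lean in(25,32,40,45):
  for az in(-60,-40,-20,0,20,40,60):
    a=np.radians(lean);b=np.radians(az);z=Rc.apply([np.sin(a)*np.cos(b),np.sin(a)*np.sin(b),-np.cos(a)]);seen=[]
    P=W([542.5,192.5,.2644],np.array([75,0,125.]))
    for i in range(25):
        f=lambda q:np.r_[fk(K,q)[0]-P,(fk(K,q)[1]-z)*300]
        r=least_squares(f,rng.uniform(lo*[.4,1,1,1,.5],hi*[.4,.6,1,1,1]),bounds=(L,H))
        if r.cost<.1 and r.x[4]<0 and not any(np.allclose(r.x,s,atol=.02) for s in seen): seen.append(r.x);v=np.maximum(lo-r.x,r.x-hi).max();out.append((v,lean,az,r.x.round(2)))
for o in sorted(out,key=lambda o:o[0])[:40]:print(round(o[0],2),*o[1:])
E
python3 ik2.py
```

```text
-0.74 45 60 [ 0.18  0.47 -0.06 -0.95 -0.9 ]
-0.71 40 60 [ 0.24  0.46 -0.06 -0.84 -0.87]
-0.67 32 60 [ 0.33  0.45 -0.07 -0.64 -0.83]
-0.67 25 60 [ 0.4   0.45 -0.08 -0.47 -0.83]
-0.6 25 -60 [ 0.73  0.47 -0.44  0.66 -0.76]
-0.55 32 -60 [ 0.74  0.47 -0.52  0.87 -0.76]
-0.47 40 -60 [ 0.75  0.49 -0.6   1.09 -0.81]
-0.45 25 40 [ 0.47  0.4  -0.21 -0.36 -0.61]
-0.44 45 -60 [ 0.76  0.5  -0.63  1.19 -0.86]
-0.42 45 40 [ 0.25  0.39 -0.2  -1.01 -0.58]
-0.39 32 40 [ 0.41  0.38 -0.21 -0.55 -0.55]
-0.39 40 40 [ 0.32  0.38 -0.2  -0.83 -0.55]
-0.38 25 -40 [ 0.68  0.41 -0.57  0.82 -0.54]
-0.35 32 -40 [ 0.63  0.39 -0.7   1.23 -0.51]
-0.29 40 -40 [ 0.57  0.4  -0.78  1.61 -0.57]
-0.26 45 -40 [ 0.55  0.41 -0.81  1.78 -0.65]
-0.23 25 20 [ 0.57  0.37 -0.38 -0.05 -0.39]
-0.17 25 -20 [ 0.6   0.36 -0.67  0.96 -0.33]
-0.08 32 -20 [ 0.37  0.34 -0.79  1.85 -0.24]
-0.06 32 20 [ 0.57  0.35 -0.45 -0.11 -0.22]
-0.06 25 0 [ 0.59  0.35 -0.64  0.68 -0.22]
-0.0 45 20 [ 0.44  0.34 -0.35 -0.83 -0.16]
0.04 40 20 [ 0.53  0.34 -0.42 -0.43 -0.12]
0.36 40 -20 [ 0.24  0.35 -0.79  2.41 -0.31]
0.53 45 -20 [ 0.22  0.36 -0.8   2.58 -0.41]
0.7 25 20 [-2.57 -1.91 -0.42 -3.19 -2.79]
0.7 25 0 [-2.5  -1.91 -0.29 -2.8  -2.65]
0.71 25 -20 [-2.46 -1.92 -0.17 -2.57 -2.56]
0.72 25 -60 [-2.44 -1.93  0.06 -2.33 -2.52]
0.72 25 -40 [-2.44 -1.93 -0.06 -2.42 -2.52]
0.72 32 20 [-2.57 -1.93 -0.51 -3.2  -2.73]
0.73 32 0 [-2.48 -1.94 -0.36 -2.75 -2.57]
0.75 32 -20 [-2.43 -1.96 -0.23 -2.49 -2.46]
0.76 32 -60 [-2.41 -1.97  0.06 -2.21 -2.42]
0.76 32 -40 [-2.41 -1.97 -0.09 -2.32 -2.41]
0.76 40 20 [-2.57 -1.97 -0.61 -3.2  -2.65]
0.77 40 0 [-2.46 -1.98 -0.44 -2.7  -2.47]
1.24 45 40 [ 0.24  2.07 -2.31 -1.04 -2.57]
1.27 45 -20 [-2.92 -0.36 -2.34 -0.57 -0.41]
1.28 40 -20 [-2.9  -0.34 -2.35 -0.74 -0.32]
```

```bash
cat > go.py <<'E'
import ik;from ik import *
Rc=R.from_euler("z",.2644)
def target(lean,az):
    a,b=np.radians([lean,az]);z=np.array([np.sin(a)*np.cos(b),np.sin(a)*np.sin(b),-np.cos(a)])
    x=np.cross([0,1.,0],z);x/=np.linalg.norm(x);return Rc*R.from_matrix(np.c_[x,np.cross(z,x),z])
def solve(P,T,seed):
    z=T.as_matrix()[:,2];Pw=W([542.5,192.5,.2644],np.array(P,float))
    r=least_squares(lambda q:np.r_[fk(K,q)[0]-Pw,(fk(K,q)[1]-z)*300],np.clip(seed,lo+.01,hi-.01),bounds=(lo,hi));return r.cost.round(2),r.x.round(2),round(-np.pi-j6(r.x,T),2)
def rel2(P,lean,az):
    st=manip.state();Rt=R.from_euler("xyz",st["tcp_rot"]);T=target(lean,az)
    d=W([542.5,192.5,.2644],np.array(P,float))-st["tool_pos"]
    print("at",ch(st),"rv",np.degrees((Rt.inv()*T).as_rotvec()).round(1),"d now-axes",Rt.inv().apply(d).round(1),"d tgt-axes",T.inv().apply(d).round(1),"F",st["ft_force"].round(1),"q",st["q"].round(2))
E
python3 - <<'E'
from go import *
rel2((30,0,230),0,0)
s=[.45,.38,-.2,-.5,-.55]
for la in((36,30),(36,40),(40,40)):
    T=target(*la)
    for b in(0,50): print(la,b,solve(np.array([75,0,125])-b*np.array([.64,0,-.77]),T,s))
    print(la,solve((20,0,210),T,s), "x",Rc.inv().apply(T.as_matrix()[:,0]).round(2),"y",Rc.inv().apply(T.as_matrix()[:,1]).round(2))
for la in((0,0),(18,20)): print(la,solve((20,0,225),target(*la),[.6,.3,0,0,-1]))
E
```

```text
at [ 39.8 -13.  227.5] rv [-2.3 33.2 -1.3] d now-axes [ 7.  12.6 -8.1] d tgt-axes [ 9.8 13.  -2.5] F [-0.1  0.5  0.3] q [ 0.55  0.13 -0.76  1.01 -0.24 -2.82]
(36, 30) 0 (np.float64(0.0), array([ 0.45,  0.36, -0.29, -0.56, -0.37]), np.float64(-1.2))
(36, 30) 50 (np.float64(0.0), array([ 0.48,  0.25, -0.36, -0.48, -0.4 ]), np.float64(-1.31))
(36, 30) (np.float64(0.0), array([ 0.51,  0.16, -0.38, -0.38, -0.45]), np.float64(-1.43)) x [-0.85  0.   -0.53] y [-0.16  0.96  0.25]
(36, 40) 0 (np.float64(0.0), array([ 0.37,  0.38, -0.21, -0.68, -0.54]), np.float64(-1.06))
(36, 40) 50 (np.float64(0.0), array([ 0.39,  0.28, -0.26, -0.63, -0.57]), np.float64(-1.14))
(36, 40) (np.float64(0.0), array([ 0.41,  0.19, -0.28, -0.55, -0.63]), np.float64(-1.24)) x [-0.87 -0.   -0.49] y [-0.18  0.93  0.33]
(40, 40) 0 (np.float64(0.0), array([ 0.32,  0.38, -0.2 , -0.83, -0.55]), np.float64(-0.88))
(40, 40) 50 (np.float64(0.0), array([ 0.34,  0.28, -0.26, -0.76, -0.57]), np.float64(-0.96))
(40, 40) (np.float64(0.0), array([ 0.37,  0.18, -0.28, -0.68, -0.61]), np.float64(-1.08)) x [-0.84  0.   -0.54] y [-0.22  0.91  0.35]
(0, 0) (np.float64(0.0), array([ 0.61,  0.34, -0.08, -0.  , -1.15]), np.float64(-1.92))
(18, 20) (np.float64(0.0), array([ 0.61,  0.2 , -0.31, -0.  , -0.75]), np.float64(-1.9))
```

>>> {"method": "servo_tool", "body": {
  "moves": [
    [0, 0, 0, -0.6, 8.3, -0.3, 0],
    [0, 0, 0, -0.6, 8.3, -0.3, 0],
    [0, 0, 0, -0.6, 8.3, -0.3, 0],
    [0, 0, 0, -0.6, 8.3, -0.3, 0],
    [1, 0.7, -0.3, 0, 0, 0, 0],
    [1, 0.7, 0, 0, 0, 0, 0],
    [0, 0, 0, 0, 0, 0, 0],
    [0, 0, 0, 0, 0, 0, 0]
  ]
}}

```text
time_s: 16.7
tool_pos: [580.8, 180.1, 238.1]
tcp_rot: [-3.092, 0.163, -2.912]
ft_force: [1.6, 0.1, 0.0]
grip_width: -0.2
gripper_force: 0.0
```

Run:
```python
from go import *
rel2((20,0,210),36,30)
```

```text
at [ 33.7 -22.  238.1] rv [-20.4 -22.6  -4.7] d now-axes [18.8 22.7 24.2] d tgt-axes [26.5 16.2 22.2] F [1.6 0.1 0. ] q [ 0.62  0.27 -0.2   0.13 -0.97 -2.03]
```

Recovered to a healthy wrist posture; now lean with azimuth.

>>> {"method": "servo_tool", "body": {
  "moves": [
    [0.3, 0.3, 0, -3.4, -3.8, -0.8, 0],
    [0.3, 0.3, 0, -3.4, -3.8, -0.8, 0],
    [0.3, 0.3, 0, -3.4, -3.8, -0.8, 0],
    [0.3, 0.3, 0, -3.4, -3.8, -0.8, 0],
    [0.3, 0.3, 0, -3.4, -3.8, -0.8, 0],
    [0.3, 0.3, 0, -3.4, -3.6, -0.7, 0],
    [0, 0, 0, 0, 0, 0, 0],
    [0, 0, 0, 0, 0, 0, 0]
  ]
}}

```text
time_s: 17.7
tool_pos: [560.6, 192.7, 234.1]
tcp_rot: [2.845, 0.562, -2.878]
ft_force: [-0.7, -0.4, 0.2]
grip_width: 0.0
gripper_force: 0.0
```

Run:
```python
from go import *
rel2((49.5,6,156),36,30)
```

```text
at [ 17.5  -4.6 234.1] rv [-0.1  0.  -0. ] d now-axes [ 14.5 -14.2  82.6] d tgt-axes [ 14.5 -14.3  82.6] F [-0.7 -0.4  0.2] q [ 0.5   0.12 -0.37 -0.35 -0.5  -1.47]
```

>>> {"method": "servo_tool", "body": {
  "moves": [
    [0.4, -0.3, 1.5, 0, 0, 0, 0],
    [0.6, -0.5, 2.5, 0, 0, 0, 0],
    [0.6, -0.5, 2.5, 0, 0, 0, 0],
    [0.4, -0.3, 1.5, 0, 0, 0, 0],
    [0.2, -0.1, 1, 0, 0, 0, 0],
    [0, 0, 0, 0, 0, 0, 0],
    [0, 0, 0, 0, 0, 0, 0]
  ]
}}

```text
time_s: 18.58
tool_pos: [586.5, 210.6, 145.2]
tcp_rot: [2.844, 0.563, -2.878]
ft_force: [-0.0, -0.1, -0.5]
grip_width: -0.2
gripper_force: 0.0
```

Run:
```python
from go import *
rel2((47,6,145),36,30)
st=manip.state();im=np.ascontiguousarray(camera("wrist")[:,:,::-1])
for y,c in((0,(0,0,255)),(90,(255,0,0)),(-90,(255,0,0))):
    for s in(-13,13):
        u=proj("wrist",W([542.5,192.5,.2644],np.array([75+s*.766,y,125+s*.643])),st)[0]
        cv2.circle(im,tuple(int(v) for v in u),2,c,-1);print(y,s,u.round())
cv2.imwrite("pics/w6.png",im)
```

```text
at [ 47.2   6.  145.2] rv [-0.   0.1 -0. ] d now-axes [ 0.3 -0.   0.1] d tgt-axes [ 0.3 -0.   0.1] F [-0.  -0.1 -0.5] q [ 0.48  0.29 -0.36 -0.52 -0.36 -1.27]
0 -13 [287. 236.]
0 13 [290. 275.]
90 -13 [412. 220.]
90 13 [410. 255.]
-90 -13 [140. 250.]
-90 13 [148. 290.]
```

View pics/w6.png

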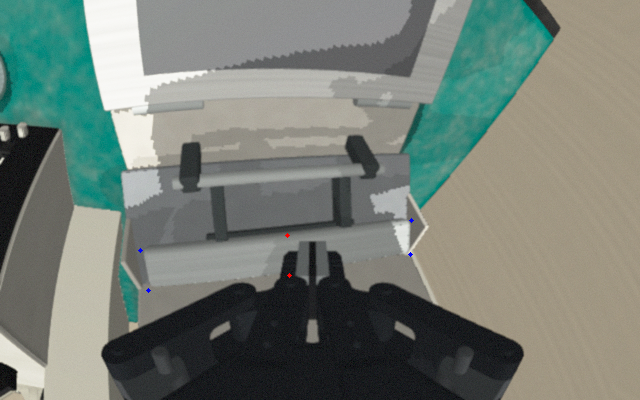

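The lid lies shut and the projected bar corners coincide with the bar; the closed tips are about 14 mm wide at (312,243). I now approach along the press direction.

>>> {"method": "servo_tool", "body": {
  "moves": [
    [-0.11, -0.2, 0.76, 0, 0, 0, 0],
    [-0.11, -0.23, 0.76, 0, 0, 0, 0],
    [-0.07, -0.15, 0.47, 0, 0, 0, 0],
    [-0.04, -0.09, 0.28, 0, 0, 0, 0],
    [0, 0, 0, 0, 0, 0, 0]
  ]
}}

```text
time_s: 19.25
tool_pos: [601.2, 214.7, 126.2]
tcp_rot: [2.843, 0.561, -2.878]
ft_force: [0.3, -0.3, -0.3]
grip_width: -0.0
gripper_force: 0.0
```

Run:
```python
from go import *
rel2((66.3,6.7,122.1),36,30);print(manip.state()["torque"])
```

```text
at [ 62.4   6.  126.2] rv [-0.   0.  -0.1] d now-axes [-1.1 -1.   5.5] d tgt-axes [-1.1 -1.   5.5] F [ 0.3 -0.3 -0.3] q [ 0.47  0.34 -0.33 -0.56 -0.35 -1.22]
[-0.80628719  0.79521777  0.09346436]
```

>>> {"method": "servo_tool", "body": {
  "moves": [
    [-0.05, -0.05, 0.38, 0, 0, 0, 0],
    [-0.05, -0.12, 0.38, 0, 0, 0, 0],
    [0, 0, 0, 0, 0, 0, 0],
    [0, 0, 0, 0, 0, 0, 0]
  ]
}}

```text
time_s: 19.75
tool_pos: [605.8, 216.7, 120.7]
tcp_rot: [2.843, 0.562, -2.878]
ft_force: [-0.7, -0.3, 1.4]
grip_width: 0.2
gripper_force: 0.8
```

Run:
```python
from go import *
rel2((66.3,6.7,122.1),36,30);print(manip.state()["torque"])
```

```text
at [ 67.4   6.8 120.7] rv [-0.  0. -0.] d now-axes [ 0.2  0.4 -1.7] d tgt-axes [ 0.2  0.4 -1.7] F [-0.7 -0.3  1.4] q [ 0.47  0.35 -0.32 -0.57 -0.35 -1.2 ]
[-0.63545968  0.85681701  0.08527273]
```

>>> {"method": "servo_tool", "body": {
  "moves": [
    [-0.04, -0.09, 0.28, 0, 0, 0, 0],
    [-0.04, -0.09, 0.28, 0, 0, 0, 0],
    [-0.04, -0.09, 0.28, 0, 0, 0, 0],
    [0, 0, 0, 0, 0, 0, 0]
  ]
}}

```text
time_s: 20.25
tool_pos: [610.5, 218.0, 113.8]
tcp_rot: [2.843, 0.56, -2.878]
ft_force: [-7.0, -2.2, 7.8]
grip_width: 0.2
gripper_force: 5.3
```

```bash
cat > pr.py <<'E'
from go import *
rel2((66.3,6.7,122.1),36,30);s=manip.state();d=ch(s)-[67,6.7,121.3];print("press",d@[.64,0,-.77],"Fn",-(Rc.inv().apply(s["ft_force"]))@[.64,0,-.77],Rc.inv().apply(s["ft_force"]).round(1),s["torque"].round(2))
E
python3 pr.py
```

```text
at [ 72.3   6.8 113.8] rv [ 0.  -0.1 -0. ] d now-axes [ 0.7  2.9 -9.9] d tgt-axes [ 0.7  2.9 -9.9] F [-7.  -2.2  7.8] q [ 0.46  0.37 -0.31 -0.59 -0.35 -1.18]
press 9.166999999999998 Fn 10.718644211060143 [-7.3 -0.3  7.8] [-0.35  1.56  0.57]
```

>>> {"method": "servo_tool", "body": {
  "moves": [
    [-0.03, -0.06, 0.2, 0, 0, 0, 0],
    [-0.03, -0.06, 0.2, 0, 0, 0, 0],
    [0, 0, 0, 0, 0, 0, 0]
  ]
}}

```text
time_s: 20.62
tool_pos: [611.4, 218.2, 112.6]
tcp_rot: [2.841, 0.56, -2.877]
ft_force: [-19.3, -8.1, 22.1]
grip_width: -0.1
gripper_force: 15.2
```

Run:
```python
exec(open("pr.py").read())
st=manip.state();im=np.ascontiguousarray(camera("wrist")[:,:,::-1])
cv2.imwrite("pics/w7.png",cv2.resize(im[180:300,110:440],(800,291),interpolation=cv2.INTER_CUBIC))
import kin
a=.2;D=np.array
for dy in(90,-90):
  for pr in(0,.2):
    for s in(-13,13):
      v=D([75+s*.766-37,125+s*.643-93]);v=D([[np.cos(pr),np.sin(pr)],[-np.sin(pr),np.cos(pr)]])@v
      u=proj("wrist",W([542.5,192.5,.2644],D([37+v[0],dy,93+v[1]])),st)[0];print(dy,pr,s,u.round(1),((u-[110,180])*800/330).round())
```

```text
at [ 73.2   6.8 112.6] rv [ 0.1 -0.1 -0. ] d now-axes [  0.8   3.4 -11.2] d tgt-axes [  0.8   3.4 -11.2] F [-19.3  -8.1  22.1] q [ 0.46  0.37 -0.3  -0.59 -0.35 -1.17]
press 10.667000000000005 Fn 30.244486694663912 [-20.7  -2.8  22.1] [0.08 2.72 1.38]
90 0 -13 [449.  235.3] [822. 134.]
90 0 13 [445.8 275.2] [814. 231.]
90 0.2 -13 [441.4 231.5] [803. 125.]
90 0.2 13 [433.9 267.2] [785. 211.]
-90 0 -13 [119.4 278.4] [ 23. 238.]
-90 0 13 [132.  326.3] [ 53. 355.]
-90 0.2 -13 [123.2 271.5] [ 32. 222.]
-90 0.2 13 [136.6 312.7] [ 64. 322.]
```

View pics/w7.png

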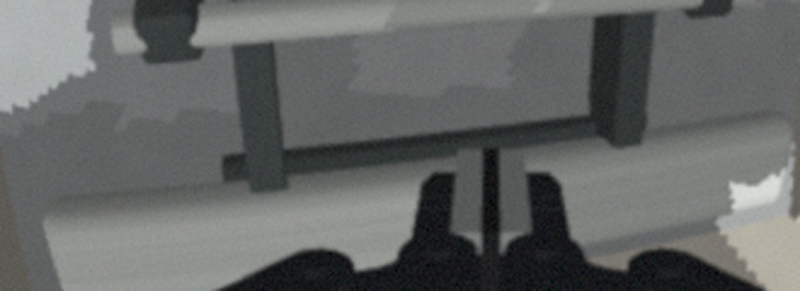

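The bar is at its stop (30 N), both ends equally sunk. I ease the force slightly, hold a second, then withdraw.

>>> {"method": "servo_tool", "body": {
  "moves": [
    [0.01, 0.03, -0.1, 0, 0, 0, 0],
    [0, 0, 0, 0, 0, 0, 0],
    [0, 0, 0, 0, 0, 0, 0],
    [0, 0, 0, 0, 0, 0, 0],
    [0, 0, 0, 0, 0, 0, 0],
    [0, 0, 0, 0, 0, 0, 0],
    [0, 0, 0, 0, 0, 0, 0]
  ]
}}

```text
time_s: 21.55
tool_pos: [611.2, 218.2, 112.8]
tcp_rot: [2.842, 0.56, -2.877]
ft_force: [-14.9, -6.1, 17.7]
grip_width: -0.0
gripper_force: 12.2
```

```bash
python3 pr.py
```

```text
at [ 73.    6.8 112.8] rv [ 0.1 -0.1 -0. ] d now-axes [  0.8   3.3 -10.9] d tgt-axes [  0.7   3.2 -10.9] F [-14.9  -6.1  17.7] q [ 0.46  0.37 -0.3  -0.59 -0.35 -1.18]
press 10.385 Fn 23.83449475705845 [-16.   -2.   17.7] [-0.08  2.27  1.13]
```

>>> {"method": "servo_tool", "body": {
  "moves": [
    [0, 0, 0, 0, 0, 0, 0],
    [0.07, 0.15, -0.5, 0, 0, 0, 0],
    [0.11, 0.23, -0.76, 0, 0, 0, 0],
    [0.14, 0.3, -0.95, 0, 0, 0, 0],
    [0.14, 0.3, -1.5, 0, 0, 0, 0],
    [0, 0.3, -3, 0, 0, 0, 0],
    [0, 0, -3, 0, 0, 0, 0],
    [0, 0, -3, 0, 0, 0, 0],
    [0, 0, 0, 0, 0, 0, 0]
  ]
}}

```text
time_s: 22.68
tool_pos: [551.7, 175.5, 217.8]
tcp_rot: [2.843, 0.567, -2.879]
ft_force: [0.1, 1.3, 0.4]
grip_width: 0.1
gripper_force: 0.0
```

Run:
```python
from go import *
st=manip.state();print(ch(st),st["ft_force"].round(1),st["time_s"])
im=camera("side")[:,:,::-1];w=camera("wrist")[:,:,::-1]
cv2.imwrite("pics/e.png",np.hstack([cv2.resize(im[80:280,180:380],(400,400)),cv2.resize(w[:,60:460],(400,400))]))
```

```text
[  4.5 -18.8 217.8] [0.1 1.3 0.4] 22.675
```

View pics/e.png

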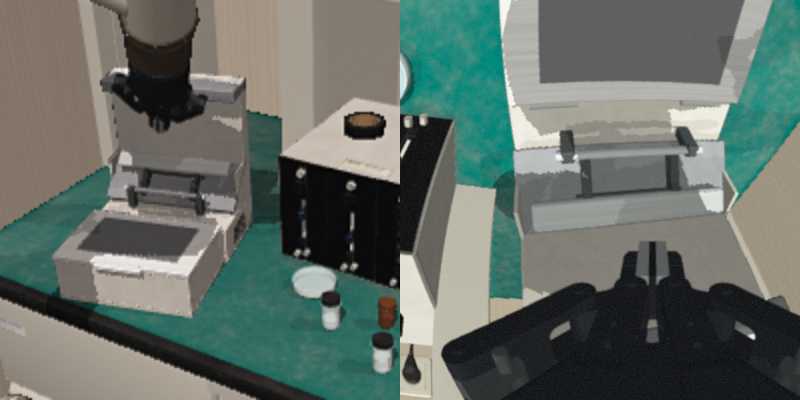

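The lid is shut at (130,235) in the side view. The bar has sprung back, and the arm touches nothing.

```bash
python3 -c "
from cell import workorder;print(workorder.close_job())"
```

```text
the job is handed in; nothing more can be done
None
```

The job is handed in at about 23 s: the shortest vial stands upright in the chamber, the lid is shut, and the start bar was pressed fully home near its centre, held about a second and let spring back; both ends looked evenly in, by eye from one camera image, and the other items were not touched.

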